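# Clamp the sharpening stone in the ratchet vice

### The arm

A 6-joint arm with a two-finger parallel gripper is mounted at the origin on the work surface. World frame = base frame: x ahead of the robot, y to its left, z up, the work surface at z = 0. Lengths are in m, angles in rad, forces in N, time in s.
With the tool pointing down it reaches from about 0.375 to 0.975 m from the base axis. Payload 3.8 kg.
Tool frame: the origin (TCP) lies on the centre line of the jaws, within the pads' length; the fingertips stand 22 mm ahead of it and the grasp point (between the pads) lies 3 mm ahead of it; z points along the fingers, x is the direction in which the jaws open and shut, and the axes are right-handed (so a half turn about z gives the same grasp; the last joint's range is limited). The gripper opens to 85 mm and grips with 20 to 120 N. Pads are 22 mm wide; open, the fingers measure 114 mm over their backs; the gripper's body (76 mm by 85 mm) begins 54 mm behind the grasp point. The pads swing forward as they close: fully open they stand 13 mm farther back than shut.
Start: joints at [1.206, 0.264, 1.604, -0, 1.274, -0.037], TCP at [0.217, 0.639, 0.253] pointing down, gripper open.
Joint ranges: [-2.63, 2.63], [-0.94, 2.18], [0.31, 2.57], [-1.31, 4.45], [0, 2.66], [-2.55, 2.55]. Speed limits (rad/s): [2.57, 2.57, 3.14, 3.14, 3.14, 3.14].

### API

Orientations are given as a rotation vector (axis times angle).
In Python, from workcell import bot, viewer gives the robot as it stands.
- The arm moves only by the tool move_arm, never from a script. Its argument "series" is text: rows parted by semicolons, each of 7 numbers parted by spaces: the turn, a rotation vector about the tool's x, y, z scaled (see below), then the shift along the tool's x, y, z scaled (see below), then the opening, from -1 (shut) to 1 (fully open). A call has exactly 8 rows; each row is the pose to reach, as a shift and turn from the pose commanded when the call began, along the tool's axes at that moment; what a row does not reach only later rows make up. The controller multiplies each number of a shift by 100 mm and each number of a turn by 120 degrees. A row lasts 1/10 s, in which the tool goes at most 50 mm and 8.59 degrees, less where a joint would pass 70% of its speed; a pose out of reach is approached as far as the arm can. A call with a number of a shift or a turn outside -1 to 1 is refused whole. A call with a gripper value outside its range is refused whole. The fingers move at their own pace and stop on an object; "squeeze" is the grip in N (left out, the last holds). Time passes only in rows, so rows that repeat a pose let the fingers close, or fill a call up. It gives the time, the measured TCP pose, the force and the opening at its end, in the units of the state.
- bot.read_state(): the state, without advancing time (a new reading comes with each control period).
- viewer.read_camera(name): name is "side" or "top"; returns a dict with "pixels" (480x640x3 uint8, red, green, blue), "K" (3x3 intrinsics, pixels), "world_to_cam" (4x4, takes a point from world to camera coordinates). Camera axes: x right, y up, looking along -z (the intrinsics and any distortion apply to the point x, -y, -z); pixel columns grow to the right and rows downward; lengths in m; the calibration is good to about 2 mm. A picture is of the moment at which its call begins. There is no depth.
- bot.finish_job(): hands the job in, once; it reports no verdict.
The state is a dict: "time": time; "q": joint angles; "joint_vel": joint speeds; "joint_torque": joint torques, N m; "tool_pos": TCP position; "tcp_rot": TCP orientation; "wrist_force": force on the tool from outside, world axes, zero at the start; "torque": the same for the moment, N m; "width": opening from 0.0 (shut) to 1.0 (fully open).
Only numpy, scipy, OpenCV 4.12 (cv2) and the standard library are available. Lean on these libraries where they do the work, as an engineer would, in place of code of your own. Each camera call takes 0.05 s, during which the arm holds its last target.

### The job

Get the sharpening stone held for use: push its sliding tray fully home under the vice until the spring catch clicks, then pump the vice's trigger until the moving jaw has pushed the stone against the fixed stop and its sprung pad is pressed in by about 10 mm (the gap behind the pad about halved), never anywhere near bottoming out, which would crack the stone. Work the jaw only with the trigger, leave the other things on the counter alone, and finish with the trigger still held squeezed and the stone gripped: do not let go at the end.

Things in the scene. Friction and masses are not known exactly. Their poses are not given: they have to be found in the camera images.
- vice: Grey and aluminium bench vice for sharpening stones, fixed to the counter. Origin: underside, mid width of the jaws. z up; y along the toothed clamp bar, from the handle (-y) to the fixed stop (+y); x the way the tray is pushed home, away from the robot. Housing: y -163 to -81 mm, x +-23, top 86 mm high. Tray rails: x -160 to +100, y -28 to +64, 24 mm high. Bar: back to y -220, 40 mm high.
- squeeze_point (a point): Fixed point of the vice, x 0, y -138, 130 mm high, midway between the outer (-y) face of the fixed black rubber handle post (24 mm wide in x, y -164 to -150, top 156 mm high) and the outer (+y) face of the resting trigger, there 52 mm apart. A gripper from above closing along vice y spans both. Round them nothing is higher than 86 mm.
- trigger: Dark steel trigger paddle, 24 mm wide (x), 8 mm thick, rising 82 mm from its pivot, on the +y side of the handle post, leaning 0.16 rad to +y at rest. Origin: the pivot, 72 mm high, vice y -125; axes as the vice's at rest. Squeezed towards the post (-y) it turns 0.33 rad to a hard end: 18 mm at 130 mm height, post and trigger then 34 mm over their outer faces.
- trigger_mid (a point): Middle of the paddle's +y face, 57 mm up from the pivot. A spring (3 to 5 N here, plus up to 13 N from a clamped stone) returns the trigger when let go. Each full squeeze, let go fully in between, drives the jaw about 12 mm: 45 mm of jaw per rad, after a free play of 2 to 8 mm of jaw travel. On release a pawl keeps the jaw within 6 mm of where it was, mostly within 2 mm.
- jaw: The moving jaw: a steel head 56 mm wide, 15 mm thick and 36 mm tall at the end of a toothed bar, sliding along the vice's y towards the stop. Its frame lies 0 to 20 mm along vice y from the vice origin at the start, and moves with the jaw; the head's front face is at y -75 mm in it. Pushing it directly is not allowed.
- pad_face (a point): Centre of the front face of the sprung pad, a black rubber plate 50 x 8 x 26 mm carried before the jaw head on two brass pins. Uncompressed, a 22 mm gap lies between the back of the pad and the head.
- pad (a joint): How far the pad is pressed in towards the jaw head, m: 0 free, 0.022 bottomed. Spring 1 N per mm. More than 0.019 cracks the stone.
- stop: The fixed stop, an aluminium block 70 x 24 x 46 mm on the vice; its frame equals the vice frame.
- stop_face (a point): Centre of the stop's face that looks to the jaw (-y), at vice y +55 mm, height 46 mm. When the stone is against it the pad touches the stone 50 mm before it (vice y +5 mm).
- tray (a joint): Travel of the stone tray along vice x, m: 0 fully out towards the robot, 0.070 home in the spring catch, 0.0715 end stop. The catch takes about 9 N to pass, from 10 to 5 mm before home, and then draws the tray in; otherwise it slides with about 2 N, and the tray stays where it is left.
- push_tab (a point): On the tray's upright steel push tab, at the middle of the face towards the robot (-x), 65 mm high: the tab is 46 mm wide (y), 8 mm thick (x), and reaches from 22 to 78 mm height. It is pushed towards +x of the vice. There is free counter on its robot side.
- stone: The sharpening stone, a grey two-layer block 150 x 50 x 25 mm, about 0.4 kg, lying loose in the steel tray (floor 30 mm high, lips 9 mm tall and 176 mm apart at its two ends), long side along vice x; free to slide along y. Origin: centre of its underside.
- plates: Bystander: stack of clear plates, 170 mm across, 57 mm tall; origin at the centre of its underside.
- jug: Bystander: clear jar with a steel lid, 84 mm across, 190 mm tall; origin at the centre of its underside.
- crock: Bystander: terracotta bowl, 110 mm across, 60 mm tall; origin at the centre of its underside.
- scrub_brush: Bystander: small brush with a blue handle, lying on the counter.
Things that resemble listed ones, but are neither listed nor needed, are in the scene too. Leave any pink look-alike of the stone alone.

How it is judged:
On the way, in this order (a step that is already met when the one before it is completed fails the run):
1. the tray is home in its spring catch (value of joint tray above 0.068 m), for 0.2 s.
2. the stone is nipped between the jaw's pad and the stop (value of joint pad above 0.002 m and contact force between stone and stop above 1 N), for 0.1 s.
At the end, for the whole second after the job is handed in: The tray is within 2 mm of home, the stone lies flat and is pressed on the stop with more than 4 N, the sprung pad is pressed in by 5 to 16 mm, and the fingers still press on the trigger with more than 1.5 N (value of joint tray above 0.068 m and value of joint pad between 0.005 and 0.016 m and contact force between stone and stop above 4 N and angle between stone's own z axis and vertical below 0.08 rad and contact force between the fingers and trigger above 1.5 N); the arm keeps its last pose, push and grip.
It fails at once if the stone is over-clamped: the pad is pressed in more than 19 mm (value of joint pad above 0.019 m).
It fails at once if the jaw or its pad is pushed directly by the robot (contact force between any of the fingers, the arm and jaw above 3 N).
It fails at once if another thing on the counter is disturbed by more than 30 mm (distance of any of plates, jug, crock, scrub_brush from where it was at the start of the episode above 0.03 m).
It also fails if it takes over 58 s, if anything falls off the work surface, if the arm or the gripper's body presses on something with over 40 N, if the wrist force passes 120 N, or if a joint passes its speed limit or range.

## Working session

There is one attempt and no reset: what is moved stays moved. The work goes in short steps, Python scripts to look and compute and a tool call to move; the robot and the scene stay as the last step left them, time stands still between calls to the robot, and variables do not carry over. Pictures are saved under pics/ and viewed, and the job is handed in when it is done.

Besides the shell and the picture viewer there is one more tool, called after "Call:" as name(argument=value, ...) on one line, values as JSON. move_arm: Moves the arm, as the interface text tells. Its arguments: {"type":"object","properties":{"series":{"type":"string"},"squeeze":{"type":"number"}},"required":["series"]}

```bash
mkdir -p pics; ls; cat > h.py <<'E'
import numpy as np, cv2
from workcell import bot, viewer
def cam(n):
    d=viewer.read_camera(n); return d["pixels"],np.array(d["K"]),np.array(d["world_to_cam"])
def proj(P,K,T):
    p=T@np.append(P,1); v=K@np.array([p[0],-p[1],-p[2]]); return v[:2]/v[2]
def ray(uv,K,T):
    v=np.linalg.inv(K)@np.array([uv[0],uv[1],1.]); R=T[:3,:3]; 
    return -R.T@T[:3,3], R.T@np.array([v[0],-v[1],-v[2]])
def onz(uv,z,K,T):
    c,d=ray(uv,K,T); return c+d*(z-c[2])/d[2]
def save(n,im): cv2.imwrite("pics/"+n,cv2.cvtColor(im,cv2.COLOR_RGB2BGR))
E
python3 - <<'E'
from h import *
d=viewer.read_camera("top");print(d.keys())
for n in("side","top"):
    im,K,T=cam(n); save(n+"0.png",im); np.savez(n+"0.npz",im=im,K=K,T=T); print(K,T)
print(bot.read_state())
E
```

```text
pics
dict_keys(['pixels', 'K', 'world_to_cam'])
[[516.8403088    0.         309.04614129]
 [  0.         516.8403088  243.68230899]
 [  0.           0.           1.        ]] [[ 0.91603316 -0.40098039 -0.00989827 -0.46038686]
 [ 0.30239471  0.6741824   0.67382159 -0.20943335]
 [-0.263516   -0.6202361   0.73882778 -1.34727642]
 [ 0.          0.          0.          1.        ]]
[[442.51593573   0.         320.85310326]
 [  0.         442.51593573 242.41052908]
 [  0.           0.           1.        ]] [[-0.02923011 -0.99957195  0.00122967  0.00885227]
 [ 0.99299898 -0.028897    0.11453376 -0.49680611]
 [-0.1144492   0.0045689   0.99341859 -1.02158563]
 [ 0.          0.          0.          1.        ]]
{'time': 0.15, 'q': array([ 1.20611929e+00,  2.64614676e-01,  1.60507629e+00,  5.81925588e-05,
        1.27374526e+00, -3.69116385e-02]), 'joint_vel': array([ 0.00044333, -0.00041708, -0.00437175, -0.00118383, -0.00067998,
       -0.00068106]), 'joint_torque': array([ 6.69864185e-04, -5.15910637e+01, -3.67959130e+01,  6.29478677e-05,
        8.17167194e-03,  2.15238140e-05]), 'tool_pos': array([0.21709763, 0.63855527, 0.25221608]), 'tcp_rot': array([ 2.55333075e+00,  1.82866078e+00, -2.46242640e-03]), 'wrist_force': array([ 0.79518828, -0.31003812,  0.35435664]), 'torque': array([ 0.04209705,  0.03488733, -0.04350342]), 'width': 0.9990505937563428}
```

View pics/top0.png

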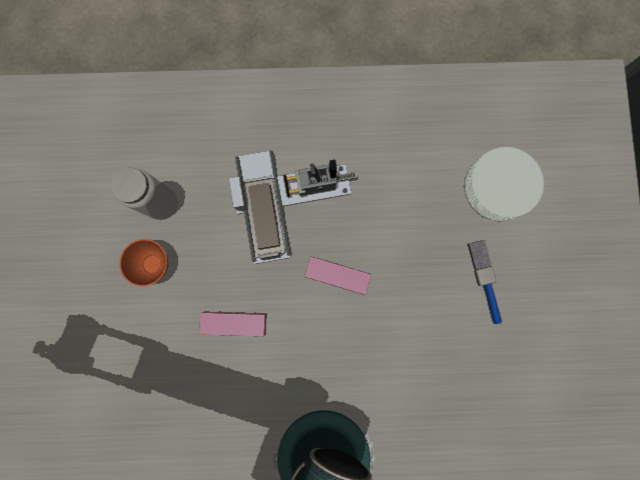

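View pics/side0.png

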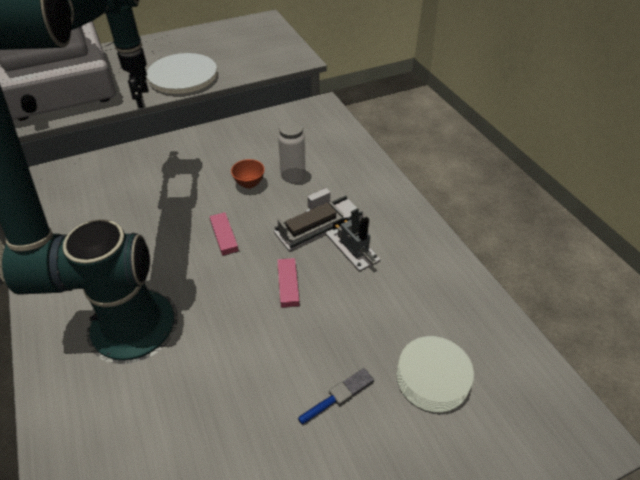

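The top view shows one vice: stop at about (237,195), handle at about (325,170), and the grey/brown stone in its tray at (265,215). The two pink blocks, at (338,275) and (233,324), are look-alikes to leave alone. I'll enlarge the vice in both views to confirm.

```bash
python3 - <<'E'
from h import *
a=np.load("top0.npz")["im"][140:275,215:375]; save("topc.png",cv2.resize(a,None,fx=4.4,fy=4.4,interpolation=cv2.INTER_CUBIC))
a=np.load("side0.npz")["im"][180:280,260:390]; save("sidec.png",cv2.resize(a,None,fx=6,fy=6,interpolation=cv2.INTER_CUBIC))
E
```

```text
(no output)
```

View pics/topc.png

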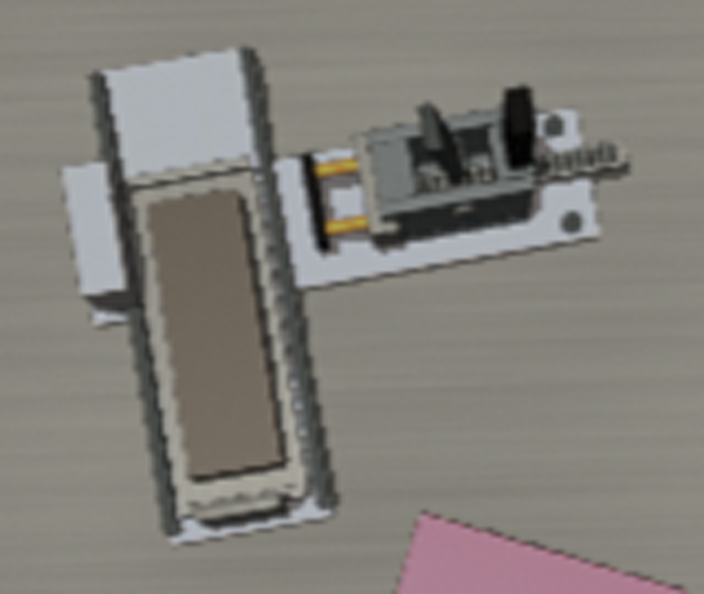

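View pics/sidec.png

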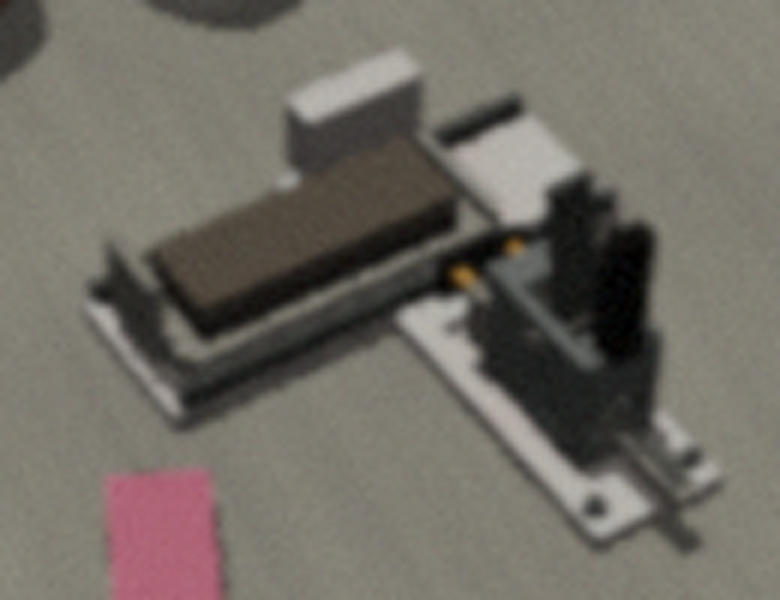

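```bash
cat > fit.py <<'E'
from h import *
from scipy.optimize import least_squares
D=np.load("top0.npz");S=np.load("side0.npz")
tp=lambda u,v:(215+u/4.4-.4,140+v/4.4-.4)
sp=lambda u,v:(260+u/6-.4,180+v/6-.4)
obs=[(D,(100,64,24),tp(90,73)),(D,(100,-28,24),tp(255,47)),(D,(-160,64,24),tp(167,533)),(D,(-160,-28,24),tp(337,505)),
(D,(35,79,69),tp(63,168)),(D,(35,55,69),tp(103,163)),(D,(-35,55,69),tp(128,290)),(D,(-35,79,69),tp(85,297)),
(D,(12,-157,156),tp(518,88)),
(S,(-35,55,69),sp(305,125)),(S,(35,55,69),sp(420,75)),(S,(35,79,69),sp(403,50)),(S,(-35,79,69),sp(290,100)),
(S,(-160,-28,24),sp(185,402)),
(S,(12,-164,156),sp(652,228)),]
def w(p,P):
    c,s=np.cos(p[2]),np.sin(p[2]); x,y,z=np.array(P)/1000
    return np.array([p[0]+c*x-s*y,p[1]+s*x+c*y,z])
def f(p): return np.concatenate([proj(w(p,P),C["K"],C["T"])-uv for C,P,uv in obs])
r=least_squares(f,[0.6,0.08,0.15],loss="soft_l1")
if __name__=="__main__":
    print(r.x);print(f(r.x).reshape(-1,2).round(1))
    for n,P in dict(tabstart=(-160,0,65),sq=(0,-138,130),stop=(0,55,46)).items(): print(n,w(r.x,P))
    for n,C in(("top",D),("side",S)):
        im=C["im"].copy()
        for P in [(0,0,30),(0,-138,130),(0,-164,156),(0,-110,86),(23,-81,86),(-23,-81,86),(-23,-163,86),(-160,-28,24),(100,64,24),(-35,55,69)]:
            u=proj(w(r.x,P),C["K"],C["T"]); cv2.circle(im,tuple(int(round(t*16)) for t in u),16,(255,0,0),-1,shift=4)
        a=im[140:275,215:375] if n=="top" else im[180:280,260:390]
        save(n+"fit.png",cv2.resize(a,None,fx=4.4,fy=4.4))
E
python3 fit.py
```

```text
[0.62552963 0.11950694 0.14792012]
[[-0.1 -0. ]
 [-0.4 -0.6]
 [-0.7  0.2]
 [-1.1 -0.2]
 [ 0.2  0.3]
 [ 1.3 -0.3]
 [ 0.4  0. ]
 [-0.1  0.2]
 [-0.3 -0.8]
 [ 0.3  1. ]
 [ 0.5  0.9]
 [-1.   0.6]
 [-1.4  0.6]
 [-0.8 -1.3]
 [ 0.8  0.6]]
tabstart [0.46727687 0.09592593 0.065     ]
sq [ 0.64586825 -0.01698607  0.13      ]
stop [0.61742366 0.17390633 0.046     ]
```

```bash
python3 - <<'E'
from fit import *
from scipy.spatial.transform import Rotation as R
p=r.x;p
inv=lambda P:(np.array([[np.cos(p[2]),np.sin(p[2])],[-np.sin(p[2]),np.cos(p[2])]])@(P[:2]-p[:2])*1000).round(1)
print("cam",-D["T"][:3,:3].T@D["T"][:3,3])
for uv in[(188,503),(285,488),(192,518),(290,503),(205,528),(285,512)]: print(uv,inv(onz(tp(*uv),.078,D["K"],D["T"])))
print("stone",[inv(onz(tp(*uv),.055,D["K"],D["T"])) for uv in [(150,205),(240,190),(192,480),(285,463)]])
for uv in[(108,240),(150,300)]: print("side",uv,inv(onz(sp(*uv),.078,S["K"],S["T"])))
s=bot.read_state();M=R.from_rotvec(s["tcp_rot"]).as_matrix();print(M.round(3))
a=D["im"][240:270,245:300]; save("tab.png",cv2.resize(a,None,fx=14,fy=14,interpolation=cv2.INTER_CUBIC))
E
```

```text
cam [ 3.76667050e-01 -8.40200489e-04  1.07175235e+00]
(188, 503) [-151.8   41.8]
(285, 488) [-152.9   -8.4]
(192, 518) [-159.8   41. ]
(290, 503) [-161.    -9.7]
(205, 528) [-166.    35.3]
(285, 512) [-165.1   -6.4]
stone [array([11.8, 39.1]), array([11.5, -9.5]), array([-137.6,   40.6]), array([-137.4,   -8.9])]
side (108, 240) [-161.5   33.7]
side (150, 300) [-164.7  -11.8]
[[ 0.322  0.947 -0.001]
 [ 0.947 -0.322 -0.002]
 [-0.002 -0.    -1.   ]]
```

View pics/tab.png

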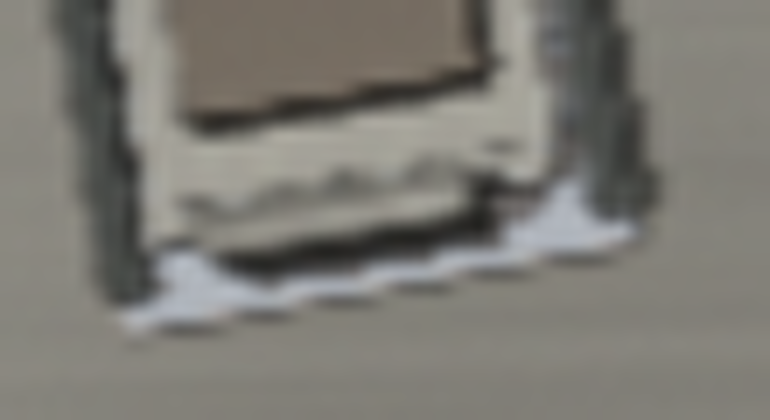

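View pics/topfit.png

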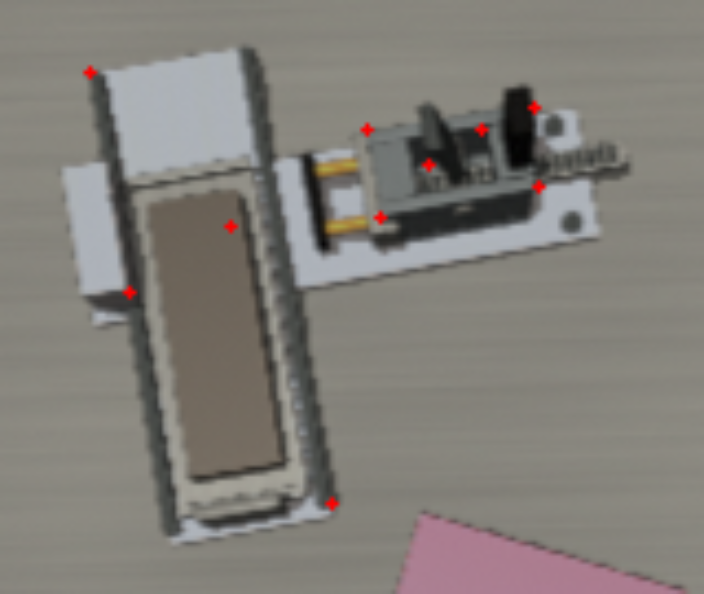

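View pics/sidefit.png

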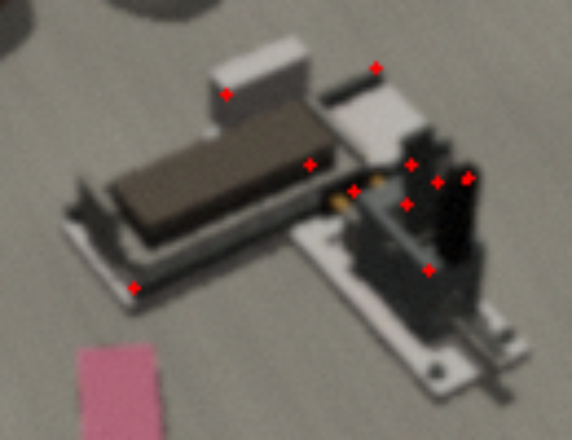

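The fit agrees with the edges to about 1 px (about 2 mm). The tab face is at vice x ≈ -160, y ≈ 16, which fits the tray being fully out. I'll approach with the gripper shut and turned so the jaws lie along vice y.

Call:
move_arm(series="0 0 -0.05 -0.3 0.27 0 -1;0 0 -0.1 -0.6 0.53 0 -1;0 0 -0.15 -0.9 0.8 0 -1;0 0 -0.2 -1 0.89 0 -1;0 0 -0.2275 -1 0.89 0 -1;0 0 -0.2275 -1 0.89 0 -1;0 0 -0.2275 -1 0.89 0 -1;0 0 -0.2275 -1 0.89 0 -1", squeeze=40)

```text
time: 0.95
tool_pos: [0.2691, 0.516, 0.2531]
tcp_rot: [-2.051, -2.38, 0.0]
wrist_force: [-1.1, 0.6, -0.3]
width: 0.0
```

```bash
cat > go.py <<'E'
import sys
from h import *
from scipy.spatial.transform import Rotation as R
p=[0.62552963,0.11950694,0.14792012]
c,s=np.cos(p[2]),np.sin(p[2]); V=np.array([[c,-s,0],[s,c,0],[0,0,1]]); o=np.array([p[0],p[1],0])
st=bot.read_state(); M=R.from_rotvec(st["tcp_rot"]).as_matrix()
print("t",round(st["time"],2),"vice tcp",(V.T@(st["tool_pos"]-o)*1000).round(1),"F vice",(V.T@st["wrist_force"]).round(1),"w",round(st["width"]*85,1))
Mv=V.T@M; print("tool x in vice",Mv[:,0].round(3),"z",Mv[:,2].round(3))
if len(sys.argv)>3:
    g=np.array([float(a) for a in sys.argv[1:4]])/1000
    print("shift units",(M.T@(V@g+o-st["tool_pos"])*10).round(3))
    W=np.column_stack([[0,1,0],[1,0,0],[0,0,-1]]); 
    print("turn units",(R.from_matrix(Mv.T@W).as_rotvec()/np.deg2rad(120)).round(4))
E
python3 go.py -190 16 120
```

```text
t 0.95 vice tcp [-294.1  444.7  253.1] F vice [-1.   0.7 -0.3] w 0.0
tool x in vice [-0.  1. -0.] z [-0. -0. -1.]
shift units [-4.287  1.04   1.332]
turn units [-0.0001  0.0001  0.0001]
```

Call:
move_arm(series="0 0 0 -0.4 0.1 0 -1;0 0 0 -0.8 0.2 0 -1;0 0 0 -1 0.25 0 -1;0 0 0 -1 0.25 0 -1;0 0 0 -1 0.25 0 -1;0 0 0 -1 0.25 0 -1;0 0 0 -1 0.25 0 -1;0 0 0 -1 0.25 0 -1")

```text
time: 1.75
tool_pos: [0.3086, 0.4213, 0.2532]
tcp_rot: [-2.049, -2.381, 0.0]
wrist_force: [-0.0, 0.2, -0.4]
width: -0.005
```

Call:
move_arm(series="0 0 0 -0.4 0.1 0 -1;0 0 0 -0.8 0.2 0 -1;0 0 0 -1 0.25 0 -1;0 0 0 -1 0.25 0 -1;0 0 0 -1 0.25 0 -1;0 0 0 -1 0.25 0 -1;0 0 0 -1 0.25 0 -1;0 0 0 -1 0.25 0 -1")

```text
time: 2.55
tool_pos: [0.3481, 0.3261, 0.2532]
tcp_rot: [-2.049, -2.382, 0.0]
wrist_force: [-1.2, -0.5, -0.5]
width: 0.002
```

Call:
move_arm(series="0 0 0 -0.4 0.1 0 -1;0 0 0 -0.8 0.2 0 -1;0 0 0 -1 0.25 0 -1;0 0 0 -1 0.25 0 -1;0 0 0 -1 0.25 0 -1;0 0 0 -1 0.25 0 -1;0 0 0 -1 0.25 0 -1;0 0 0 -1 0.25 0 -1")

```text
time: 3.35
tool_pos: [0.3877, 0.2309, 0.2532]
tcp_rot: [-2.048, -2.382, 0.0]
wrist_force: [-0.5, -0.2, 1.1]
width: -0.001
```

Call:
move_arm(series="0 0 0 -0.4 0.1 0 -1;0 0 0 -0.8 0.2 0 -1;0 0 0 -1 0.25 0.2 -1;0 0 0 -1 0.25 0.5 -1;0 0 0 -1 0.25 0.8 -1;0 0 0 -1 0.25 0.8 -1;0 0 0 -1 0.25 0.8 -1;0 0 0 -1 0.25 0.8 -1")

```text
time: 4.15
tool_pos: [0.4287, 0.1356, 0.1751]
tcp_rot: [2.048, 2.38, 0.004]
wrist_force: [-0.8, -0.7, 0.5]
width: 0.001
```

```bash
python3 go.py -190 16 75
```

```text
t 4.15 vice tcp [-192.3   45.   175.1] F vice [-0.9 -0.6  0.5] w 0.1
tool x in vice [-0.001  1.     0.   ] z [ 0.003  0.    -1.   ]
shift units [-0.29   0.02   1.001]
turn units [ 0.0013 -0.0001  0.0007]
```

Call:
move_arm(series="0 0 0 -0.29 0 0.2 -1;0 0 0 -0.29 0 0.4 -1;0 0 0 -0.29 0 0.6 -1;0 0 0 -0.29 0 0.8 -1;0 0 0 -0.29 0 1 -1;0 0 0 -0.29 0 1 -1;0 0 0 -0.29 0 1 -1;0 0 0 -0.29 0 1 -1")

```text
time: 4.95
tool_pos: [0.4335, 0.1067, 0.0752]
tcp_rot: [2.048, 2.379, 0.004]
wrist_force: [0.3, 0.1, -0.2]
width: -0.003
```

```bash
python3 - <<'E'
from h import *
a,_,_=cam("top"); save("top1.png",cv2.resize(a[140:300,215:375],None,fx=3,fy=3,interpolation=cv2.INTER_CUBIC))
a,_,_=cam("side");  save("side1.png",cv2.resize(a[160:280,240:390],None,fx=4,fy=4,interpolation=cv2.INTER_CUBIC))
E
python3 go.py -190 16 75
```

```text
t 5.05 vice tcp [-192.1   15.6   74.9] F vice [-0.7 -0.3  0. ] w 0.1
tool x in vice [-0.001  1.     0.   ] z [ 0.003  0.    -1.   ]
shift units [ 0.004  0.021 -0.001]
turn units [ 0.0015 -0.0001  0.0005]
```

View pics/side1.png

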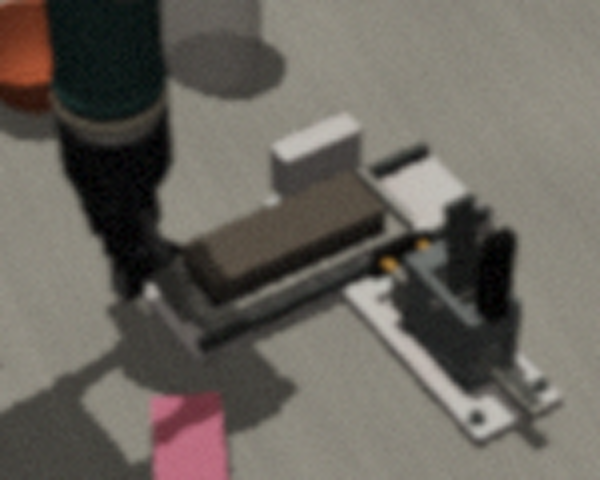

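View pics/top1.png

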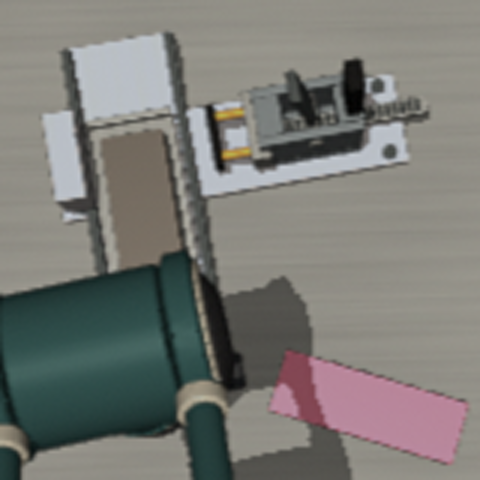

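Call:
move_arm(series="0 0 0 0 0.1 0 -1;0 0 0 0 0.2 0 -1;0 0 0 0 0.3 0 -1;0 0 0 0 0.4 0 -1;0 0 0 0 0.5 0 -1;0 0 0 0 0.6 0 -1;0 0 0 0 0.7 0 -1;0 0 0 0 0.75 0 -1")

```text
time: 5.85
tool_pos: [0.5043, 0.1171, 0.0727]
tcp_rot: [-2.048, -2.377, 0.008]
wrist_force: [-12.2, -1.1, 8.3]
width: -0.001
```

```bash
python3 go.py -101 16 75
```

```text
t 5.85 vice tcp [-120.3   15.5   72.7] F vice [-12.2   0.7   8.3] w -0.0
tool x in vice [-0.001  1.    -0.   ] z [-0.007 -0.    -1.   ]
shift units [ 0.005  0.193 -0.025]
turn units [-0.0032  0.      0.0003]
```

Call:
move_arm(series="0 0 0 0 0.02 0 -1;0 0 0 0 0.04 0 -1;0 0 0 0 0.06 0 -1;0 0 0 0 0.08 0 -1;0 0 0 0 0.1 0 -1;0 0 0 0 0.12 0 -1;0 0 0 0 0.14 0 -1;0 0 0 0 0.16 0 -1")

```text
time: 6.65
tool_pos: [0.5125, 0.1183, 0.0717]
tcp_rot: [-2.041, -2.37, 0.026]
wrist_force: [-29.5, -4.5, 20.3]
width: -0.002
```

```bash
python3 go.py -101 16 75;python3 - <<'E'
from h import *
a,_,_=cam("side");  save("side2.png",cv2.resize(a[160:280,240:390],None,fx=4,fy=4,interpolation=cv2.INTER_CUBIC))
E
```

```text
t 6.65 vice tcp [-112.    15.5   71.7] F vice [-29.9  -0.1  20.3] w -0.2
tool x in vice [-0.001  1.    -0.   ] z [-0.022 -0.    -1.   ]
shift units [ 0.005  0.109 -0.036]
turn units [-0.0103  0.0002  0.0004]
```

View pics/side2.png

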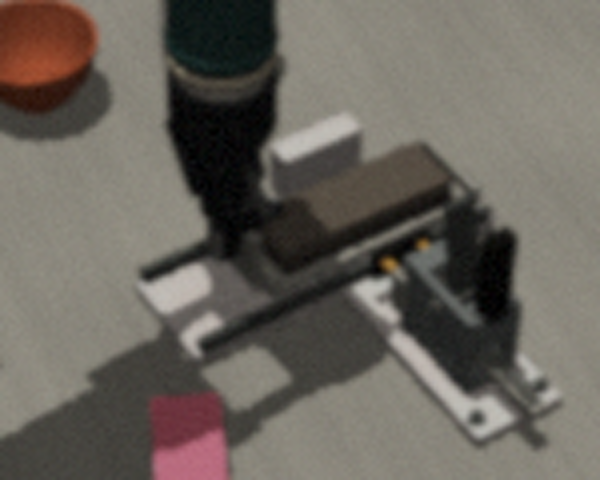

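Call:
move_arm(series="0 0 0 0 -0.1 0 -1;0 0 0 0 -0.3 0 -1;0 0 0 0 -0.5 0 -1;0 0 0 0 -0.5 -0.3 -1;0 0 0 0 -0.5 -0.6 -1;0 0 0 0 -0.5 -1 -1;0 0 0 0 -0.5 -1 -1;0 0 0 0 -0.5 -1 -1")

```text
time: 7.5
tool_pos: [0.4746, 0.1127, 0.1754]
tcp_rot: [2.048, 2.377, 0.007]
wrist_force: [-0.5, -0.6, -0.9]
width: 0.003
```

```bash
python3 go.py;python3 - <<'E'
from h import *
a,K,T=cam("side");  np.savez("side3.npz",im=a,K=K,T=T);save("side3.png",cv2.resize(a[180:280,260:390],None,fx=6,fy=6,interpolation=cv2.INTER_CUBIC))
a,K,T=cam("top"); np.savez("top3.npz",im=a,K=K,T=T); save("top3.png",cv2.resize(a[140:275,215:375],None,fx=4.4,fy=4.4,interpolation=cv2.INTER_CUBIC))
E
```

```text
t 7.5 vice tcp [-150.3   15.5  175.4] F vice [-0.6 -0.5 -0.9] w 0.3
tool x in vice [-0.001  1.     0.   ] z [ 0.006  0.    -1.   ]
```

View pics/side3.png

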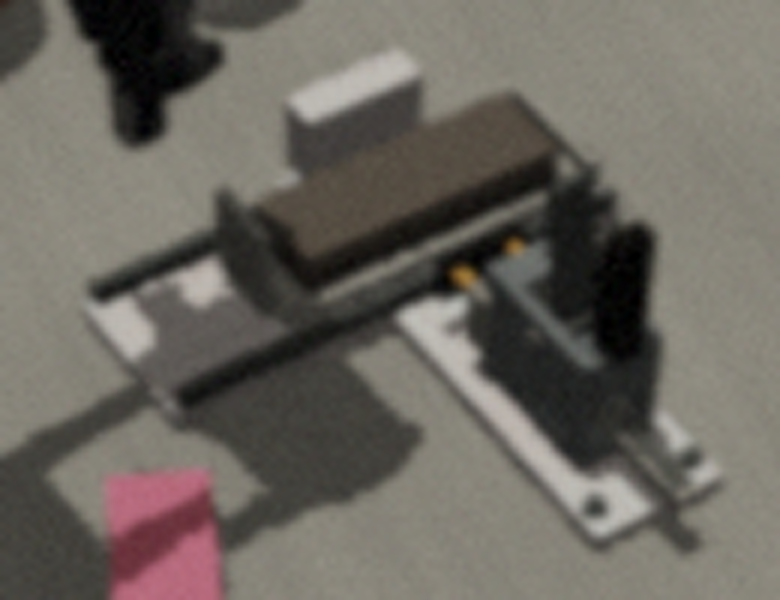

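View pics/top3.png

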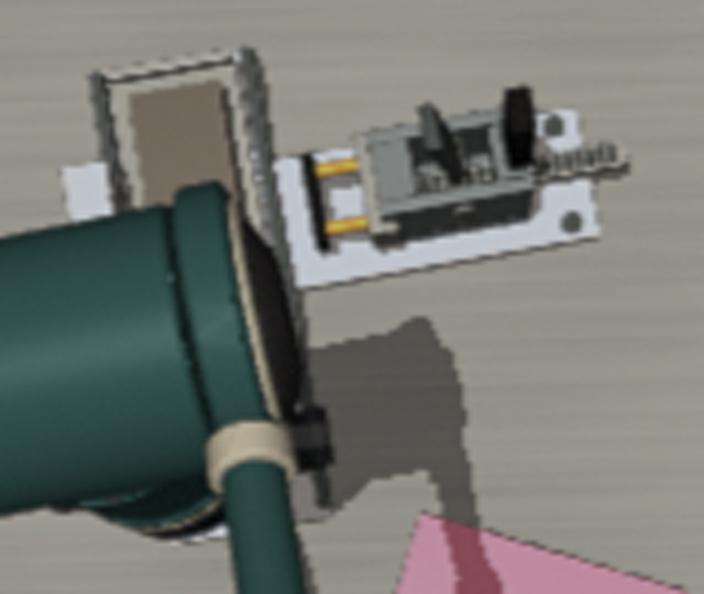

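```bash
python3 - <<'E'
from fit import *
p=r.x
inv=lambda P:(np.array([[np.cos(p[2]),np.sin(p[2])],[-np.sin(p[2]),np.cos(p[2])]])@(P[:2]-p[:2])*1000).round(1)
for uv in[(135,187),(250,160),(107,80),(235,54)]: print(uv,inv(onz(tp(*uv),.039,D["K"],D["T"])))
for uv in[(108,240),(150,300),(222,190),(262,252)]: print("side",uv,inv(onz(sp(*uv),.078,S["K"],S["T"])))
print("stone now",[inv(onz(tp(*uv),.055,D["K"],D["T"])) for uv in [(131,97),(222,82)]])
E
```

```text
(135, 187) [27.5 47.4]
(250, 160) [ 31.3 -16.4]
(107, 80) [89.1 53.1]
(235, 54) [ 91.3 -18.1]
side (108, 240) [-161.5   33.7]
side (150, 300) [-164.7  -11.8]
side (222, 190) [-97.4  33.6]
side (262, 252) [-103.4  -13.2]
stone now [array([72.1, 39.7]), array([71.7, -9.7])]
```

The tray moved about 62 mm until its lips were symmetric about the vice origin (outer lip at x +90). It passed a resistance of about 12 N near 8 mm before the end, then held firm at 30 N. I take that as past the catch and on the end stop, with the tray having started a few mm in. Next, the trigger.

Call:
move_arm(series="0 0 0 0 0 -0.3 0.6;0 0 0 -0.3 0.3 -0.5 0.6;0 0 0 -0.6 0.6 -0.5 0.6;0 0 0 -0.9 0.9 -0.5 0.6;0 0 0 -1 1 -0.5 0.6;0 0 0 -1 1 -0.5 0.6;0 0 0 -1 1 -0.5 0.6;0 0 0 -1 1 -0.5 0.6")

```text
time: 8.4
tool_pos: [0.5846, 0.0291, 0.2222]
tcp_rot: [-2.048, -2.38, 0.002]
wrist_force: [0.2, 1.1, 0.1]
width: 0.804
```

Call:
move_arm(series="0 0 0 -0.3 0.3 0 0.6;0 0 0 -0.53 0.5 0 0.6;0 0 0 -0.53 0.5 0 0.6;0 0 0 -0.53 0.5 0 0.6;0 0 0 -0.53 0.5 0 0.6;0 0 0 -0.53 0.5 0 0.6;0 0 0 -0.53 0.5 0 0.6;0 0 0 -0.53 0.5 0 0.6")

```text
time: 9.2
tool_pos: [0.643, -0.0162, 0.2235]
tcp_rot: [2.049, 2.381, 0.0]
wrist_force: [0.7, 0.2, 0.6]
width: 0.801
```

```bash
python3 go.py 0 -138 128;python3 - <<'E'
from h import *
a,K,T=cam("side");  np.savez("side4.npz",im=a,K=K,T=T);save("side4.png",cv2.resize(a[160:280,260:390],None,fx=5,fy=5,interpolation=cv2.INTER_CUBIC))
a,K,T=cam("top"); np.savez("top4.npz",im=a,K=K,T=T); save("top4.png",cv2.resize(a[140:275,215:375],None,fx=4.4,fy=4.4,interpolation=cv2.INTER_CUBIC))
E
```

```text
t 9.2 vice tcp [  -2.7 -136.8  223.5] F vice [0.7 0.1 0.6] w 68.1
tool x in vice [-0.001  1.     0.   ] z [ 0.  0. -1.]
shift units [-0.012  0.027  0.955]
turn units [ 0.0001 -0.      0.0007]
```

View pics/side4.png

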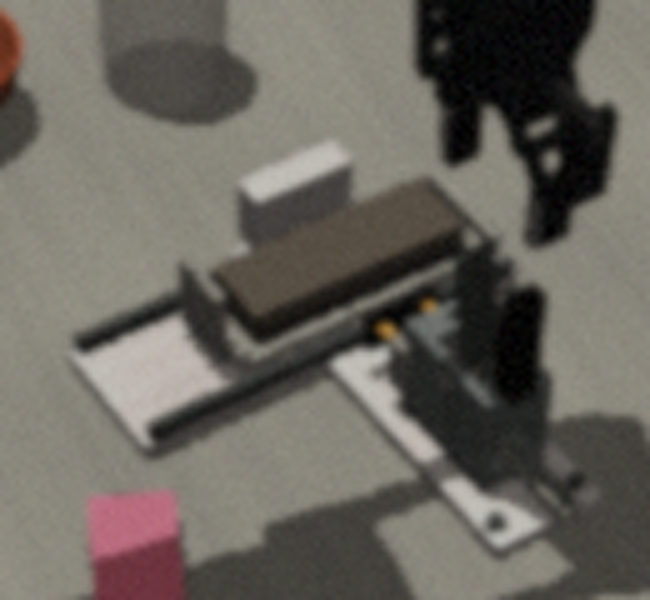

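View pics/top4.png

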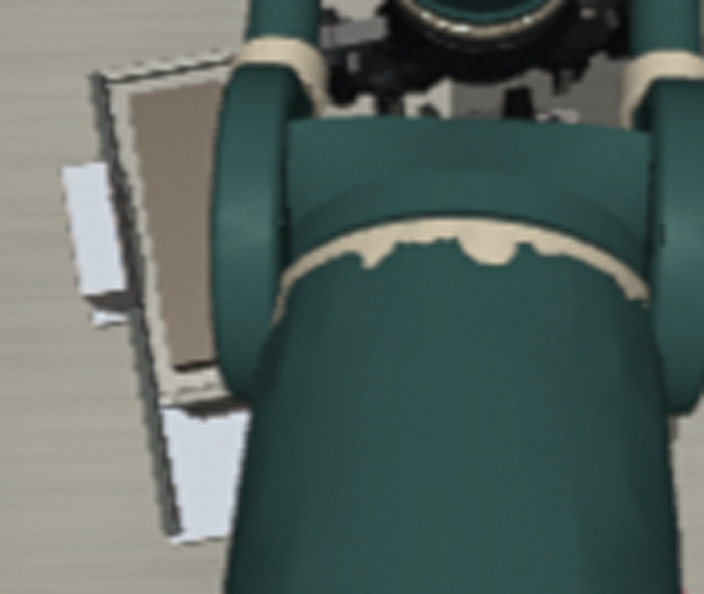

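```bash
python3 - <<'E'
from fit import *
p=r.x
inv=lambda P:(np.array([[np.cos(p[2]),np.sin(p[2])],[-np.sin(p[2]),np.cos(p[2])]])@(P[:2]-p[:2])*1000).round(1)
a=np.load("top4.npz")["im"]
save("tab4.png",cv2.resize(a[218:242,248:278],None,fx=20,fy=20,interpolation=cv2.INTER_NEAREST))
a=np.load("top0.npz")["im"]
save("tab0.png",cv2.resize(a[244:268,253:283],None,fx=20,fy=20,interpolation=cv2.INTER_NEAREST))
for x in (-90,-95,-100,-160): print(x,proj(w(p,(x,39,78)),D["K"],D["T"]),proj(w(p,(x,30,78)),D["K"],D["T"]))
E
```

```text
-90 [254.17013754 226.99075479] [258.08614733 226.30005747]
-95 [254.52126944 229.13797912] [258.4394068  228.44648293]
-100 [254.87279525 231.28761227] [258.79306248 230.59531587]
-160 [259.12207286 257.27258351] [263.06808024 256.57057744]
```

View pics/tab4.png

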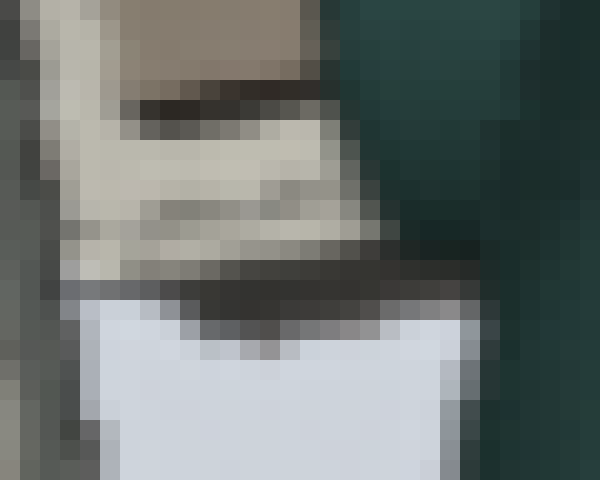

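View pics/tab0.png

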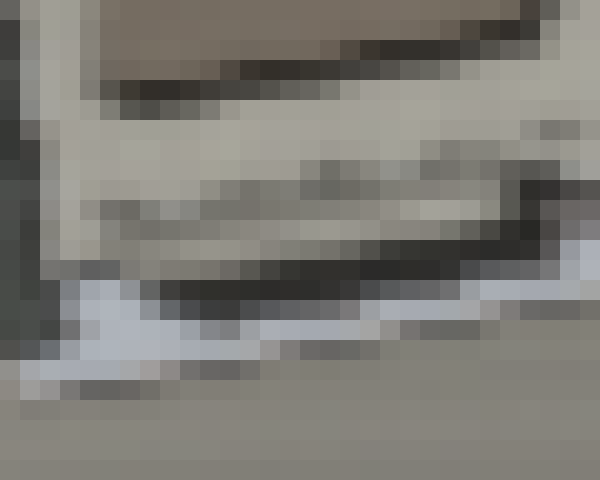

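```bash
python3 - <<'E'
from fit import *
p=r.x
inv=lambda P:(np.array([[np.cos(p[2]),np.sin(p[2])],[-np.sin(p[2]),np.cos(p[2])]])@(P[:2]-p[:2])*1000).round(1)
a=np.load("top0.npz")["im"]
save("jaw0.png",cv2.resize(a[170:205,276:306],None,fx=18,fy=18,interpolation=cv2.INTER_NEAREST))
for y in (-45,-35,-25): print(y,[proj(w(p,(x,y,59)),D["K"],D["T"]).round(1) for x in (25,0,-25)])
E
```

```text
-45 [array([282.9, 174.2]), array([284.7, 184.5]), array([286.5, 194.8])]
-35 [array([278.7, 174.9]), array([280.5, 185.2]), array([282.3, 195.5])]
-25 [array([274.5, 175.7]), array([276.3, 185.9]), array([278. , 196.3])]
```

View pics/jaw0.png

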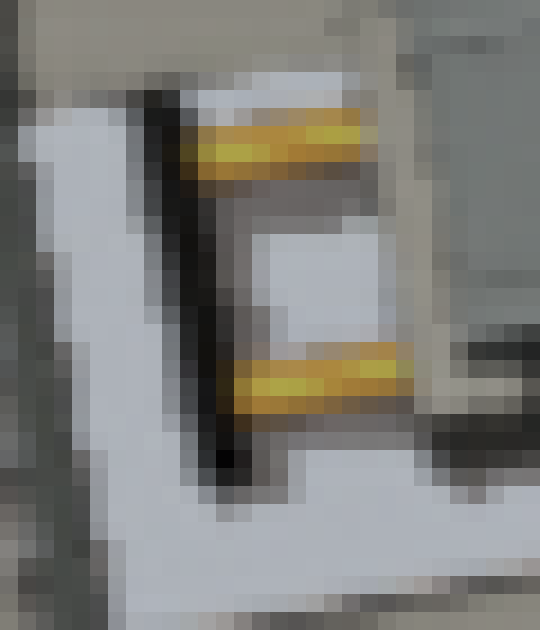

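Call:
move_arm(series="0 0 0 -0.01 0.03 0.2 0.6;0 0 0 -0.01 0.03 0.4 0.6;0 0 0 -0.01 0.03 0.6 0.6;0 0 0 -0.01 0.03 0.8 0.6;0 0 0 -0.01 0.03 0.95 0.6;0 0 0 -0.01 0.03 0.95 0.6;0 0 0 -0.01 0.03 0.95 0.6;0 0 0 -0.01 0.03 0.95 0.6")

```text
time: 10.1
tool_pos: [0.6476, -0.0174, 0.1297]
tcp_rot: [2.049, 2.379, 0.002]
wrist_force: [-0.1, -0.9, 0.3]
width: 0.8
```

```bash
cat > snap.py <<'E'
import sys
from h import *
n=sys.argv[1]
a,K,T=cam("side");  np.savez("side%s.npz"%n,im=a,K=K,T=T);save("side%s.png"%n,cv2.resize(a[170:280,270:390],None,fx=5,fy=5,interpolation=cv2.INTER_CUBIC))
a,K,T=cam("top"); np.savez("top%s.npz"%n,im=a,K=K,T=T); save("top%s.png"%n,cv2.resize(a[140:275,215:375],None,fx=4.4,fy=4.4,interpolation=cv2.INTER_CUBIC))
E
python3 snap.py 5; python3 go.py
```

```text
t 10.2 vice tcp [   1.6 -138.6  129.9] F vice [0.7 0.5 0.6] w 68.3
tool x in vice [-0.001  1.    -0.001] z [ 0.003 -0.001 -1.   ]
```

View pics/side5.png

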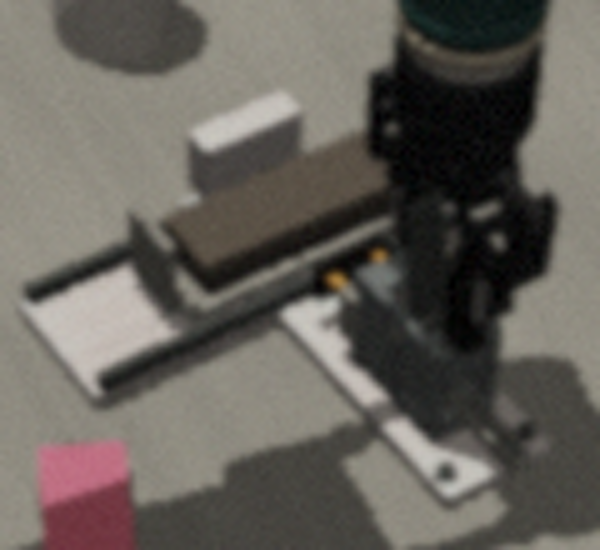

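View pics/top5.png

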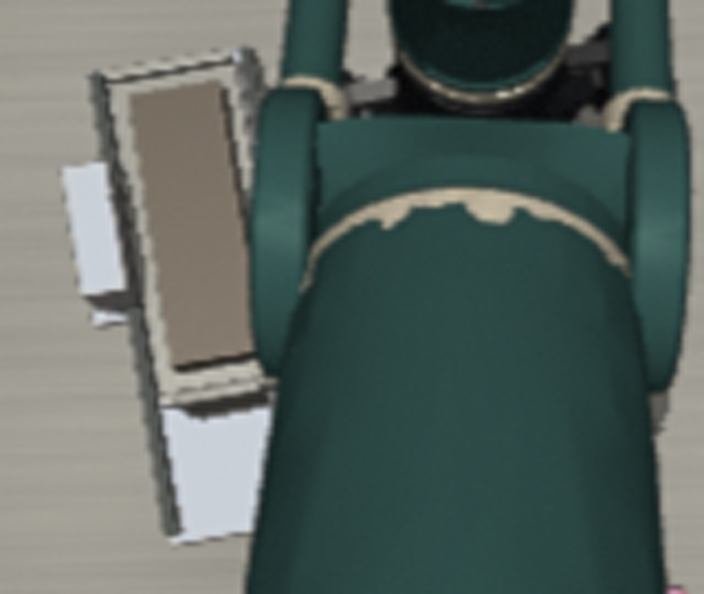

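Call:
move_arm(series="0 0 0 -0.06 0 0 0.6;0 0 0 -0.1 0 0 0.6;0 0 0 -0.14 0 0 0.6;0 0 0 -0.18 0 0 0.6;0 0 0 -0.22 0 0 0.6;0 0 0 -0.25 0 0 0.6;0 0 0 -0.27 0 0 0.6;0 0 0 -0.27 0 0 0.6")

```text
time: 11.0
tool_pos: [0.6507, -0.0428, 0.1288]
tcp_rot: [-2.05, -2.379, -0.004]
wrist_force: [-0.2, 7.6, 5.0]
width: 0.8
```

```bash
python3 snap.py 6; python3 go.py
```

```text
t 11.1 vice tcp [   1.  -164.2  128.8] F vice [0.8 7.5 5. ] w 68.1
tool x in vice [-0.     1.     0.002] z [ 0.001  0.002 -1.   ]
```

View pics/side6.png

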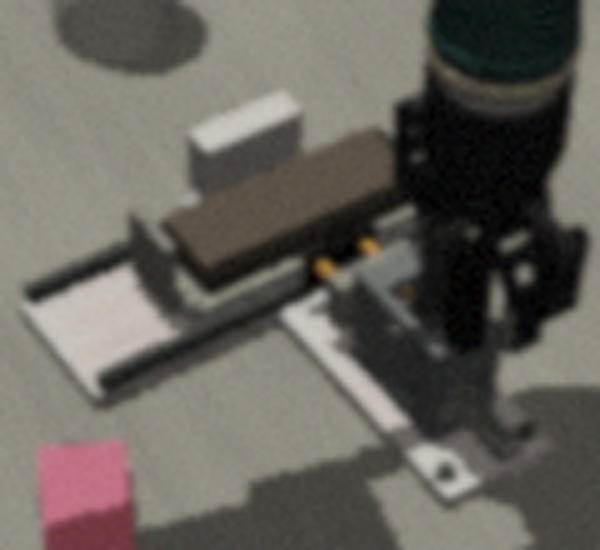

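Call:
move_arm(series="0 0 0 0.15 0 0 0.6;0 0 0 0.27 0 0 0.6;0 0 0 0.27 0 0 0.6;0 0 0 0.18 0 0 0.6;0 0 0 0.12 0 0 0.6;0 0 0 0.06 0 0 0.6;0 0 0 0 0 0 0.6;0 0 0 -0.03 0 0 0.6")

```text
time: 11.9
tool_pos: [0.6505, -0.0445, 0.1284]
tcp_rot: [-2.05, -2.373, -0.006]
wrist_force: [-3.1, 18.9, 3.6]
width: 0.801
```

```bash
python3 go.py;  python3 snap.py 7
```

```text
t 11.9 vice tcp [   0.5 -165.9  128.4] F vice [-0.3 19.2  3.6] w 68.1
tool x in vice [0.002 1.    0.007] z [-0.001  0.007 -1.   ]
```

View pics/side7.png

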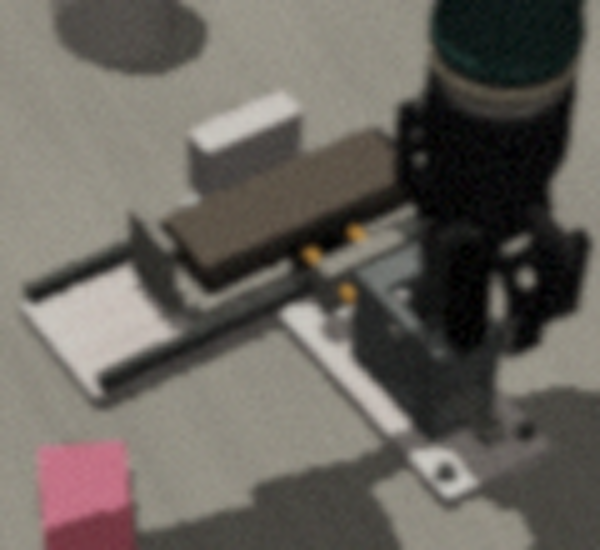

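```bash
cat > pins.py <<'E'
import sys
from fit import *
p=r.x
e=lambda y:proj(w(p,(-15,y,46)),S["K"],S["T"])
d=(e(-30)-e(-60))/30
for n in sys.argv[1:]:
    a=np.load("side%s.npz"%n)["im"][215:240,318:350].astype(int)
    m=((a[...,0]-a[...,2])>70)&(a[...,0]>110)
    k,lab,st,cen=cv2.connectedComponentsWithStats(m.astype(np.uint8))
    for i in range(1,k):
        if st[i,4]>3:
            ys,xs=np.where(lab==i); q=(np.c_[xs+318,ys+215]-e(-60))@d/(d@d)-60
            print(n,"c",(cen[i]+[318,215]).round(1),"area",st[i,4],"y(mean,min,max)",q.mean().round(1),q.min().round(1),q.max().round(1))
E
python3 pins.py 5 6 7
```

```text
5 c [337.  225.5] area 6 y(mean,min,max) -54.0 -57.7 -50.2
6 c [343.6 218.8] area 5 y(mean,min,max) -52.5 -56.6 -49.0
6 c [334.7 223. ] area 7 y(mean,min,max) -41.8 -45.1 -37.4
7 c [341.  216.3] area 7 y(mean,min,max) -39.6 -43.9 -36.2
7 c [332.  220.5] area 6 y(mean,min,max) -28.6 -32.4 -24.9
7 c [339.2 228.2] area 6 y(mean,min,max) -66.2 -70.5 -62.8
```

Call:
move_arm(series="0 0 0 0.15 0 0 0.6;0 0 0 0.29 0 0 0.6;0 0 0 0.29 0 0 0.6;0 0 0 0.18 0 0 0.6;0 0 0 0.12 0 0 0.6;0 0 0 0.08 0 0 0.6;0 0 0 0.04 0 0 0.6;0 0 0 0.02 0 0 0.6")

```text
time: 12.8
tool_pos: [0.6506, -0.0438, 0.1287]
tcp_rot: [-2.051, -2.376, -0.005]
wrist_force: [-2.2, 11.4, 4.3]
width: 0.802
```

```bash
python3 go.py;  python3 snap.py 8; python3 pins.py 8
```

```text
t 12.8 vice tcp [   0.7 -165.2  128.7] F vice [-0.5 11.6  4.3] w 68.2
tool x in vice [0.001 1.    0.004] z [ 0.     0.004 -1.   ]
8 c [330.  218.2] area 4 y(mean,min,max) -17.8 -19.8 -14.7
8 c [337. 226.] area 7 y(mean,min,max) -55.3 -60.3 -50.2
```

View pics/side8.png

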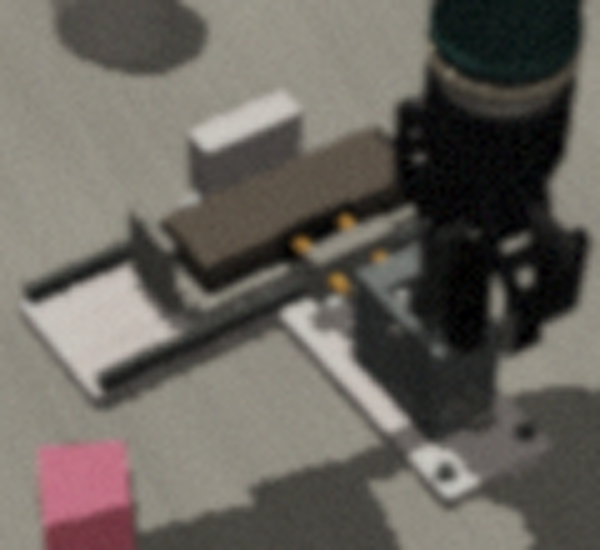

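View pics/top8.png

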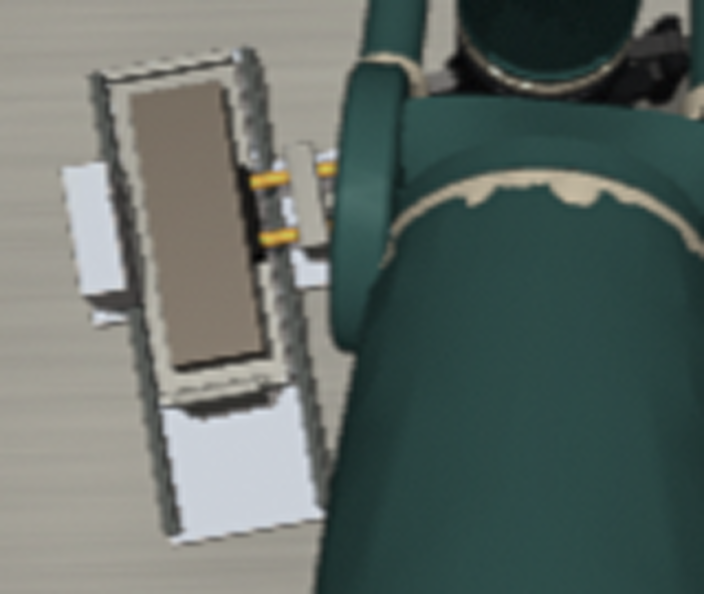

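Call:
move_arm(series="0 0 0 0.15 0 0 0.6;0 0 0 0.27 0 0 0.6;0 0 0 0.27 0 0 0.6;0 0 0 0.17 0 0 0.6;0 0 0 0.12 0 0 0.6;0 0 0 0.08 0 0 0.6;0 0 0 0.04 0 0 0.6;0 0 0 0 0 0 0.6")

```text
time: 13.7
tool_pos: [0.6504, -0.0431, 0.1287]
tcp_rot: [-2.049, -2.376, -0.005]
wrist_force: [-1.7, 8.9, 2.1]
width: 0.803
```

```bash
python3 go.py;  python3 snap.py 9; python3 pins.py 9
```

```text
t 13.7 vice tcp [   0.7 -164.5  128.7] F vice [-0.3  9.   2.1] w 68.2
tool x in vice [0.001 1.    0.005] z [-0.     0.005 -1.   ]
9 c [327.8 216. ] area 4 y(mean,min,max) -6.4 -9.7 -4.4
9 c [344.  219.5] area 6 y(mean,min,max) -55.3 -59.1 -51.6
9 c [335.1 223.9] area 8 y(mean,min,max) -45.1 -50.2 -40.1
```

View pics/top9.png

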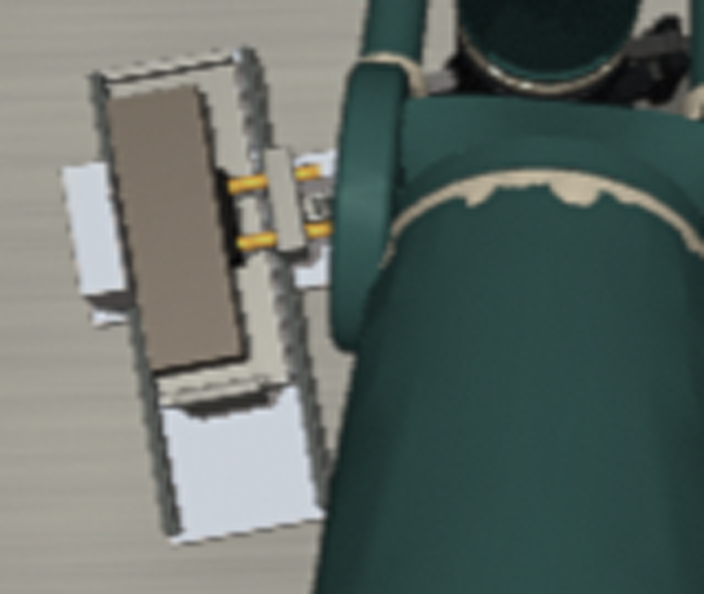

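Call:
move_arm(series="0 0 0 0.15 0 0 0.6;0 0 0 0.27 0 0 0.6;0 0 0 0.27 0 0 0.6;0 0 0 0.17 0 0 0.6;0 0 0 0.12 0 0 0.6;0 0 0 0.09 0 0 0.6;0 0 0 0.06 0 0 0.6;0 0 0 0.06 0 0 0.6")

```text
time: 14.6
tool_pos: [0.6496, -0.0377, 0.1288]
tcp_rot: [-2.05, -2.376, -0.004]
wrist_force: [-2.6, 9.2, 4.8]
width: 0.801
```

```bash
cat > gap.py <<'E'
import sys
from fit import *
p=r.x
inv=lambda P:(np.array([[np.cos(p[2]),np.sin(p[2])],[-np.sin(p[2]),np.cos(p[2])]])@(P[:2]-p[:2])*1000).round(1)
for n in sys.argv[1:]:
    a=np.load("top%s.npz"%n)["im"].astype(int)
    s=a[150:235,230:300]; 
    m=(s[...,0]-s[...,2]>70)&(s[...,0]>120)
    k,lab,st,cen=cv2.connectedComponentsWithStats(m.astype(np.uint8))
    for i in range(1,k):
        if st[i,4]>4:
            ys,xs=np.where(lab==i)
            q=np.array([inv(onz((x+230,y+150),.046,D["K"],D["T"])) for x,y in zip(xs,ys)])
            print(n,"pin x",q[:,0].mean().round(),"y",q[:,1].min(),q[:,1].max(),"len",(np.ptp(q[:,1])+2.3).round(1))
    m=(abs(s[...,0]-125)<25)&(s[...,0]-s[...,2]>12)&(s[...,0]-s[...,2]<40)
    k,lab,st,cen=cv2.connectedComponentsWithStats(m.astype(np.uint8)); i=1+np.argmax(st[1:,4])
    ys,xs=np.where(lab==i); q=np.array([inv(onz((x+230,y+150),.055,D["K"],D["T"])) for x,y in zip(xs,ys)])
    print(n,"stone",np.percentile(q,[1,50,99],axis=0).round(1).tolist())
E
python3 go.py;  python3 snap.py 10; python3 pins.py 10; python3 gap.py 8 9 10
```

```text
t 14.6 vice tcp [   0.6 -159.   128.8] F vice [-1.2  9.4  4.8] w 68.1
tool x in vice [0.001 1.    0.004] z [-0.     0.004 -1.   ]
10 c [343.  218.5] area 10 y(mean,min,max) -50.3 -56.6 -43.9
10 c [334.3 222.7] area 12 y(mean,min,max) -40.0 -47.6 -32.4
8 pin x 17.0 y -59.9 -52.1 len 10.1
8 pin x 17.0 y -35.7 -15.9 len 22.1
8 pin x -15.0 y -35.2 -15.8 len 21.7
8 stone [[-74.1, -6.4], [-1.0, 17.5], [72.8, 42.0]]
9 pin x 17.0 y -50.1 -40.0 len 12.4
9 pin x 17.0 y -23.6 -3.8 len 22.1
9 pin x -15.0 y -51.9 -40.2 len 14.0
9 pin x -15.0 y -23.1 -3.7 len 21.7
9 stone [[-74.3, 5.9], [-1.8, 29.4], [72.2, 53.1]]
10 pin x 17.0 y -50.1 -35.3 len 17.1
10 pin x 17.0 y -16.6 -1.9 len 17.0
10 pin x -14.0 y -42.5 -37.1 len 7.7
10 pin x -15.0 y -16.1 -1.8 len 16.6
10 stone [[-74.4, 7.3], [-2.2, 30.8], [71.9, 54.6]]
```

View pics/top10.png

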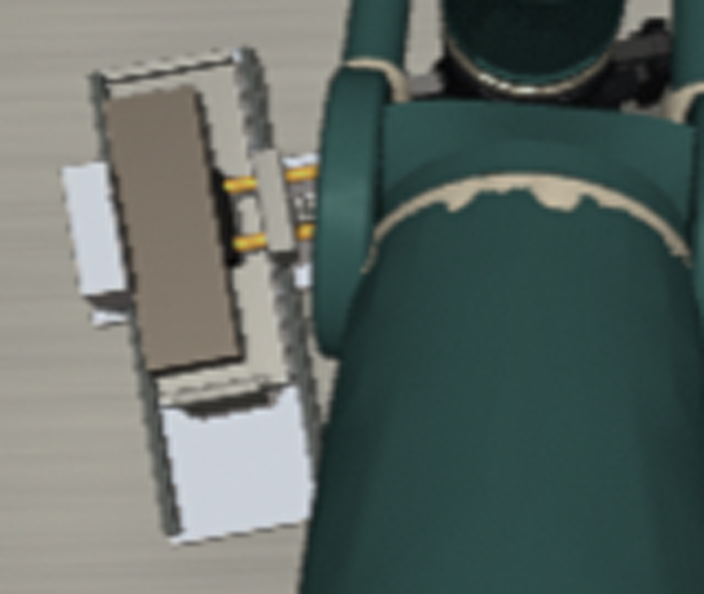

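Call:
move_arm(series="0 0 0 -0.02 0 0 0.6;0 0 0 -0.04 0 0 0.6;0 0 0 -0.06 0 0 0.6;0 0 0 -0.06 0 0 0.6;0 0 0 -0.06 0 0 0.6;0 0 0 -0.06 0 0 0.6;0 0 0 -0.06 0 0 0.6;0 0 0 -0.06 0 0 0.6")

```text
time: 15.5
tool_pos: [0.6502, -0.0414, 0.1288]
tcp_rot: [-2.048, -2.374, -0.007]
wrist_force: [-3.5, 15.4, 4.6]
width: 0.8
```

```bash
python3 go.py;  python3 snap.py 11; python3 gap.py 11
```

```text
t 15.5 vice tcp [   0.6 -162.8  128.8] F vice [-1.1 15.7  4.6] w 68.0
tool x in vice [0.001 1.    0.007] z [-0.     0.007 -1.   ]
11 pin x 17.0 y -50.1 -31.1 len 21.3
11 pin x 17.0 y -13.9 -1.9 len 14.3
11 pin x -15.0 y -49.5 -32.0 len 19.8
11 pin x -15.0 y -13.4 -1.8 len 13.9
11 stone [[-74.4, 7.4], [-2.2, 30.8], [72.1, 54.6]]
```

View pics/top11.png

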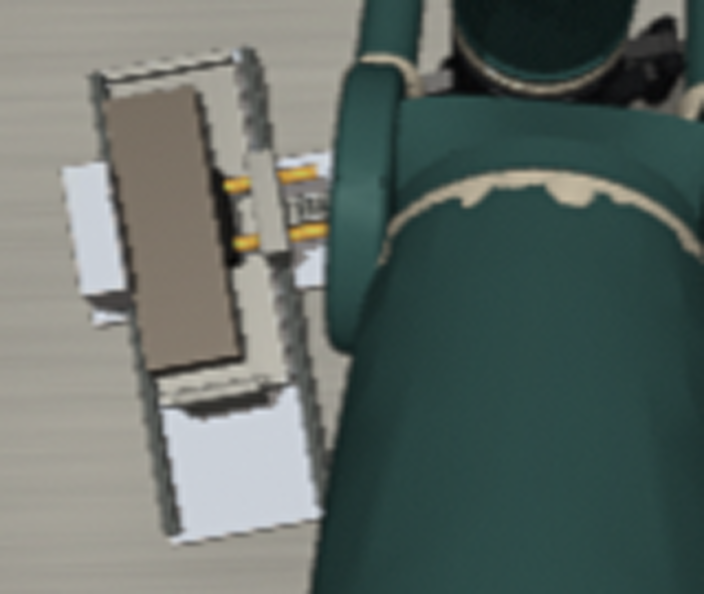

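View pics/side11.png

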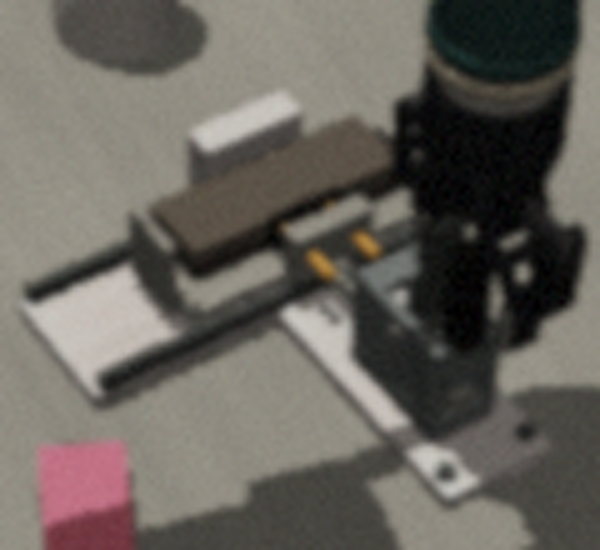

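Call:
move_arm(series="0 0 0 -0.01 0 0 0.6;0 0 0 -0.02 0 0 0.6;0 0 0 -0.03 0 0 0.6;0 0 0 -0.03 0 0 0.6;0 0 0 -0.03 0 0 0.6;0 0 0 -0.03 0 0 0.6;0 0 0 -0.03 0 0 0.6;0 0 0 -0.03 0 0 0.6")

```text
time: 16.4
tool_pos: [0.6505, -0.0438, 0.1287]
tcp_rot: [-2.048, -2.374, -0.008]
wrist_force: [-2.5, 16.7, 5.0]
width: 0.801
```

```bash
python3 go.py;  python3 snap.py 12; python3 gap.py 12; python3 go.py
```

```text
t 16.4 vice tcp [   0.6 -165.2  128.7] F vice [-0.  16.9  5. ] w 68.1
tool x in vice [0.001 1.    0.008] z [-0.001  0.008 -1.   ]
12 pin x 17.0 y -50.1 -28.7 len 23.7
12 pin x 17.0 y -11.6 -1.9 len 12.0
12 pin x -15.0 y -49.5 -29.7 len 22.1
12 pin x -15.0 y -11.1 -1.4 len 12.0
12 stone [[-74.4, 7.4], [-2.3, 30.8], [71.9, 54.6]]
t 16.5 vice tcp [   0.7 -165.2  128.7] F vice [-0.1 17.5  5.1] w 68.3
tool x in vice [0.001 1.    0.008] z [-0.     0.008 -1.   ]
```

View pics/top12.png

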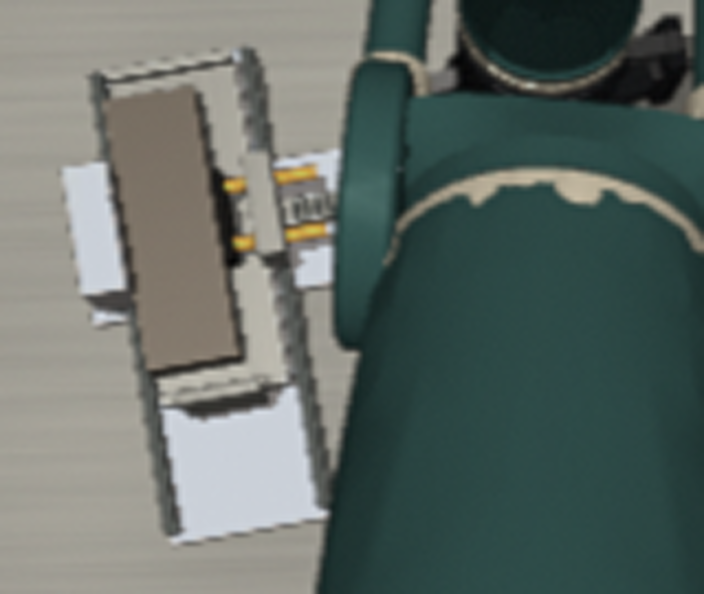

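The visible pin length has dropped from 22 mm to 12 mm, so the pad is pressed in by about 10 mm. The stone sits against the stop, the tray hasn't moved, and the finger holds the trigger at about 17 N. I'm handing it in.

```bash
python3 -c "
from workcell import bot
print(bot.finish_job())"
```

```text
the job is handed in; nothing more can be done
None
```

I pushed the tray home and pumped the trigger five times. I handed the job in at 16.5 s of the 58 s, with the trigger still held and the stone gripped. I worked the trigger with one finger by moving the arm, keeping the gripper at a fixed opening instead of closing it.

**Last checks**
- **Pad:** the visible pin length went from 22 mm to 12 mm, so the pad is pressed in by about 10 mm.
- **Stone:** its edge, measured at vice y ≈ 54.6 mm, is on the stop face at 55 mm. I could not read the stone-on-stop force directly. With the 1 N/mm pad spring it should be about 10 N.
- **Trigger:** the force at the wrist along vice y is about 17 N, steady.
- **Bystanders:** none were touched by plan. I did not re-measure where they stand at the end.

**Tray disagreement:** the tray moved only about 60–62 mm in the images, not 70 mm. I judged it home for three reasons:
- It met about 12 N some 8 mm before its end, which fits the catch.
- It then held firm at 30 N, well above the 9 N the catch takes.
- The tray ended up centred on the vice.

This means it must have started about 8–10 mm in. I did not confirm that separately, and no verdict was reported.

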